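# Start the espresso machine

## Task

Start the coffee machine by pressing the front halves of its rocker switches down all the way until they are fully on: first the red one, then the yellow one, then the blue one. Leave the white rocker off, and do not move the mug, the sugar jar or the teaspoon.

Things in the scene. Friction and masses are not known exactly. Their poses are not given: they have to be found in the camera images.
- machine: compact steel espresso machine, fixed to the worktop: 240 mm deep (its x), 240 wide (its y), top deck 235 high. Origin at the centre of its underside; its own -x points to its front (drip tray, black filter handle), turned by up to about 17 degrees from facing the robot. Along the front of the top deck, on a black strip, four coloured rocker switches stand in a row along its y, 54 mm apart, in any order of colours. A steel rail 18 mm high runs round the rear part of the deck.
- red_rocker (a joint): red rocker switch (first): angle in rad, 0 = off (front half sticks up, rear half level), 0.4 = on (front half pressed fully down and level, rear half sticks up). It turns stiffly, without a spring, and stays at any angle it is left at, so it must be pressed right to its firm stop; the front half goes down at 2 to 4 N. It turns about the machine's y axis.
- red_press (a point): point on the top of the red rocker's front half where it is to be pressed straight down, 16 mm in front of the rocker's axis (towards the machine's -x). The point is about 257 mm above the worktop when off and sinks 6 mm when switched on. The rocker is 30 mm wide (machine's y), 47 long (24 each side of the axis); its grey plate is 58 x 40 mm and lies 7 mm below the top of a front half that is pressed level.
- yellow_rocker (a joint): yellow rocker switch (second): angle in rad, 0 = off (front half sticks up, rear half level), 0.4 = on (front half pressed fully down and level, rear half sticks up). It turns stiffly, without a spring, and stays at any angle it is left at, so it must be pressed right to its firm stop; the front half goes down at 2 to 4 N. It turns about the machine's y axis.
- yellow_press (a point): point on the top of the yellow rocker's front half where it is to be pressed straight down, 16 mm in front of the rocker's axis (towards the machine's -x). The point is about 257 mm above the worktop when off and sinks 6 mm when switched on. The rocker is 30 mm wide (machine's y), 47 long (24 each side of the axis); its grey plate is 58 x 40 mm and lies 7 mm below the top of a front half that is pressed level.
- blue_rocker (a joint): blue rocker switch (third): angle in rad, 0 = off (front half sticks up, rear half level), 0.4 = on (front half pressed fully down and level, rear half sticks up). It turns stiffly, without a spring, and stays at any angle it is left at, so it must be pressed right to its firm stop; the front half goes down at 2 to 4 N. It turns about the machine's y axis.
- blue_press (a point): point on the top of the blue rocker's front half where it is to be pressed straight down, 16 mm in front of the rocker's axis (towards the machine's -x). The point is about 257 mm above the worktop when off and sinks 6 mm when switched on. The rocker is 30 mm wide (machine's y), 47 long (24 each side of the axis); its grey plate is 58 x 40 mm and lies 7 mm below the top of a front half that is pressed level.
- white_rocker (a joint): white rocker switch (not to be switched): angle in rad, 0 = off (front half sticks up, rear half level), 0.4 = on (front half pressed fully down and level, rear half sticks up). It turns stiffly, without a spring, and stays at any angle it is left at, so it must be pressed right to its firm stop; the front half goes down at 2 to 4 N. It turns about the machine's y axis.
- white_press (a point): point on the top of the white rocker's front half where it is to be pressed straight down, 16 mm in front of the rocker's axis (towards the machine's -x). The point is about 257 mm above the worktop when off and sinks 6 mm when switched on. The rocker is 30 mm wide (machine's y), 47 long (24 each side of the axis); its grey plate is 58 x 40 mm and lies 7 mm below the top of a front half that is pressed level.
- mug_mid (a point): plain white mug, 92 mm across, 132 with its handle, 105 high, loose on the drip tray under the spouts; point half-way up its middle (bystander)
- sugar_mid (a point): glass jar of sugar cubes with a wooden lid, 66 mm across, 121 high, loose to the right of the machine; point half-way up (bystander)
- spoon_mid (a point): steel teaspoon, 130 x 27 x 11 mm, loose on the worktop to the left; its middle (bystander)

How it is judged:
On the way, in this order (a step that is already met when the one before it is completed fails the run):
1. the red rocker is on while yellow and blue are off (value of joint red_rocker above 0.3 rad and value of joint each of yellow_rocker, blue_rocker below 0.1 rad), for 0.2 s.
2. then yellow is on too, blue still off (value of joint each of red_rocker, yellow_rocker above 0.3 rad and value of joint blue_rocker below 0.1 rad), for 0.2 s.
3. then blue is on too (value of joint each of red_rocker, yellow_rocker, blue_rocker above 0.3 rad), for 0.2 s.
At the end, for the whole second after the job is handed in: the red, yellow and blue rockers are on (over 0.3 of 0.4 rad), the white one is off (under 0.1 rad), and the mug, sugar jar and teaspoon are within 15 mm of where they stood (all of step 3 and value of joint white_rocker below 0.1 rad and distance of each of mug_mid, sugar_mid, spoon_mid from where it was at the start of the episode below 0.015 m); the robot touches nothing.
It fails at once if the yellow rocker was switched on before the red (value of joint yellow_rocker above 0.2 rad and value of joint red_rocker below 0.2 rad).
It fails at once if the blue rocker was switched on before the yellow (value of joint blue_rocker above 0.2 rad and value of joint yellow_rocker below 0.2 rad).
It fails at once if the white rocker was switched (value of joint white_rocker above 0.2 rad).
It fails at once if the mug, the sugar jar or the teaspoon was moved or lifted (distance of any of mug_mid, sugar_mid, spoon_mid from where it was at the start of the episode above 0.015 m).
It also fails if it takes over 35 s, if anything falls off the work surface, if the arm or the gripper's body presses on something with over 40 N, if the wrist force passes 120 N, or if a joint passes its speed limit or range.

## Robot

A 7-joint arm with a two-finger parallel gripper is mounted at the origin on a cart in front of the work surface, level with it; the furniture and walls round the work are solid. World frame = base frame: x ahead of the robot, y to its left, z up, the work surface at z = 0. Lengths are in m, angles in rad, forces in N, time in s.
With the tool pointing down it reaches from about 0.35 to 0.9 m from the base axis. Payload 8.1 kg.
Tool frame: the origin (TCP) lies between the finger pads; the fingertips stand 25 mm ahead of it and the grasp point (between the pads) lies 6 mm ahead of it; z points along the fingers, y is the line along which they close (so a half turn about z gives the same grasp; the last joint's range is limited). The gripper opens to 85 mm and grips with 20 to 120 N. Pads are 22 mm wide; open, the fingers measure 114 mm over their backs; the gripper's body (76 mm by 85 mm) begins 54 mm behind the grasp point. The pads swing forward as they close: fully open they stand 13 mm farther back than shut.
Start: joints at [1.06, 0.434, 0.025, 1.573, -0.012, 1.134, -0.075], TCP at [0.248, -0.574, 0.235] pointing down, gripper open.
Joint ranges: [-2.62, 2.62], [-0.44, 2.09], [-1.27, 1.32], [0.08, 2.57], [-1.32, 4.46], [0.12, 2], [-2.74, 2.74]. Speed limits (rad/s): [2.22, 2.22, 3.01, 3.01, 3.14, 3.14, 3.14].

## Interface

Orientations are given as a unit quaternion [x, y, z, w].
In Python, from rig import arm gives the robot as it stands.
- The arm moves only by the tool step_arm, never from a script. Its argument "moves" is a list of rows, each a list of 3 entries, a list of its own where there are three numbers: the opening, from -1 (shut) to 1 (fully open), then the shift along the tool's x, y, z in mm, then the turn about the tool's z in rad. A call has 1 to 12 rows; each row shifts and turns the commanded pose from where the row before left it, along the tool's axes as they then stand; what a row does not reach is not made up. A row lasts 1/10 s, in which the tool goes at most 50 mm and 8.59 degrees, less where a joint would pass 70% of its speed; a pose out of reach is approached as far as the arm can. A call is refused whole if a number of a shift passes 50 or a number of a turn 0.15, either way. A call with a gripper value outside its range is refused whole. The fingers move at their own pace and stop on an object; the grip force is fixed at half the most. Time passes only in rows, so rows that do not move let the fingers close. It gives the time, the measured TCP pose, the force, the opening and the grip force at its end, in the units of the state.
- arm.get_obs(): the state, without advancing time (a new reading comes with each control period).
- arm.grab_frame(name): name is "side" or "top"; returns a dict with "color" (480x640x3 uint8, blue, green, red), "z_map" (480x640 float32, m along the optical axis (not along the pixel's ray), 0 where there is no reading), "fx", "fy", "cx", "cy" (pixels), "rvec" (rotation vector, rad) and "tvec" (3), from world to camera coordinates, as OpenCV has them. Camera axes: x right, y down, z forward; pixel columns grow to the right and rows downward; lengths in m; the calibration is good to about 2 mm. A picture is of the moment at which its call begins.
- arm.job_done(): hands the job in; it is judged then, once.
The state is a dict: "clock": time; "qpos": joint angles; "qvel": joint speeds; "joint_efforts": joint torques, N m; "eef_pos": TCP position; "eef_rot": TCP orientation; "contact_force": force on the tool from outside, world axes, zero at the start; "moment": the same for the moment, N m; "opening": opening from 0.0 (shut) to 1.0 (fully open); "grip_force": force on a finger pad.
Only numpy, scipy, OpenCV 4.12 (cv2) and the standard library are available. Lean on these libraries where they do the work, as an engineer would, in place of code of your own. Each camera call takes 0.05 s, during which the arm holds its last target. There are 200 camera calls.

## Working session

There is one attempt and no reset: what is moved stays moved. The work goes in short steps, Python scripts to look and compute and a tool call to move; the robot and the scene stay as the last step left them, time stands still between calls to the robot, and variables do not carry over. Pictures are saved under pics/ and viewed, at most 10 in all, crops included, and the job is handed in when it is done.

Besides the shell and the picture viewer there is one more tool, called after "Request:" in YAML: its name, and indented under it one key for each argument. step_arm: Moves the arm, as the interface text tells. Its arguments: {"type":"object","properties":{"moves":{"type":"array","items":{"type":"array"}}},"required":["moves"]}

```bash
mkdir -p pics; ls; cat > h.py <<'E'
import numpy as np, cv2
from rig import arm
def cam(n):
    f=arm.grab_frame(n); R=cv2.Rodrigues(np.array(f["rvec"],float))[0]; t=np.array(f["tvec"],float).ravel()
    return f,R,t
def pts(f,R,t,v,u,z=None):
    u=np.asarray(u,float);v=np.asarray(v,float)
    d=np.stack([(u-f["cx"])/f["fx"],(v-f["cy"])/f["fy"],np.ones_like(u)],-1)
    c=-R.T@t; w=d@R
    if z is None:
        s=f["z_map"][v.astype(int),u.astype(int)]
    else: s=(z-c[2])/w[...,2]
    return c+w*s[...,None]
E
python3 - <<'E'
from h import *
for n in ("top","side"):
    f,R,t=cam(n); cv2.imwrite(f"pics/{n}0.png",f["color"]); print(n,-R.T@t,R[2],f["fx"])
o=arm.get_obs(); print(o)
E
```

```text
pics
top [0.4458956  0.01448091 1.24477821] [ 0.08756709 -0.01879189 -0.99598136] 434.0371564517649
side [0.26006747 0.92941678 0.7571008 ] [ 0.2445791  -0.82145631 -0.51516074] 459.7177671068331
{'clock': 0.1, 'qpos': array([ 1.06036804,  0.43514144,  0.02495386,  1.57398294, -0.01161407,
        1.13402154, -0.07509892]), 'qvel': array([ 0.00065818,  0.00145716,  0.00045748, -0.00190025,  0.00033337,
       -0.00033064,  0.00235877]), 'joint_efforts': array([ 2.84763199e-03, -6.71754098e+01,  1.02819655e+00, -3.16904891e+01,
        1.58533291e-02,  7.24671583e-03, -1.48792202e-05]), 'eef_pos': array([ 0.24767676, -0.57334682,  0.23472055]), 'eef_rot': array([ 9.79286894e-01,  2.02476375e-01, -1.94558630e-04, -6.76759156e-04]), 'contact_force': array([ 0.33470136,  0.37939317, -0.24272215]), 'moment': array([-0.02697729, -0.00097617, -0.03294742]), 'grip_force': 0.0, 'opening': 0.9964988310522787}
```

View pics/top0.png

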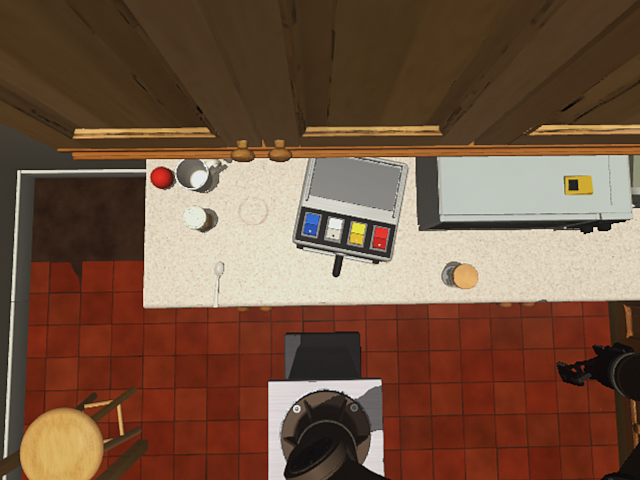

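View pics/side0.png

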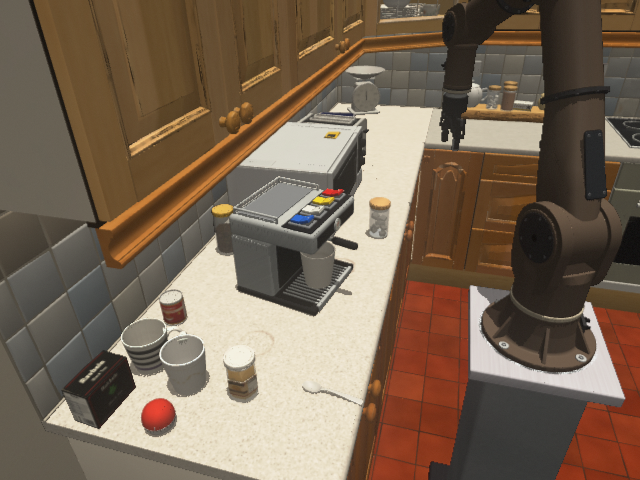

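The top view shows the rockers left to right: blue (312,224), white (334,229), yellow (357,234) and red (381,238). The sugar jar is at (460,275) and the spoon at (219,285). The side view shows the wall cabinets above and behind the machine. The arm stands at the right, clear of the counter.

```bash
cat > meas.py <<'E'
from h import *
def measure(tag=None):
    f,R,t=cam("top"); im=f["color"]
    hsv=cv2.cvtColor(im,cv2.COLOR_BGR2HSV); H,S,V=[hsv[...,i].astype(int) for i in range(3)]
    roi=np.zeros(H.shape,bool); roi[203:258,295:398]=1
    M={'red':((H<8)|(H>172))&(S>150)&(V>90),'yellow':(H>18)&(H<35)&(S>120)&(V>90),'blue':(H>100)&(H<125)&(S>140)&(V>60),'white':(S<40)&(V>205)}
    out={}
    for k,m in M.items():
        m=(m&roi).astype(np.uint8)
        n,l,s,c=cv2.connectedComponentsWithStats(m)
        i=1+np.argmax(s[1:,4]); v,u=np.nonzero(l==i)
        r=cv2.minAreaRect(np.stack([u,v],1).astype(np.float32))
        p=pts(f,R,t,np.array([r[0][1]]),np.array([r[0][0]]),0.252)[0]
        d=pts(f,R,t,v,u); d=d[:,:]
        out[k]=p; print(k,s[i,4],np.round(r[0],1),np.round(p,4),'depth med',np.round(np.median(d,0),4),'zrange',np.round(np.percentile(d[:,2],[3,97]),4))
    return f,R,t,out
E
python3 - <<'E'
from meas import *
f,R,t,o=measure()
ks=sorted(o,key=lambda k:-o[k][1]); P=np.array([o[k] for k in ks]); print(ks,np.linalg.norm(np.diff(P,axis=0),axis=1))
d=P[-1]-P[0]; print('yaw',np.degrees(np.arctan2(d[0],-d[1])))
c=cv2.resize(f["color"][190:280,280:410],None,fx=6,fy=6,interpolation=cv2.INTER_CUBIC); cv2.imwrite("pics/c1.png",c)
for u,v in [(250,152),(390,155),(460,275),(337,270)]: print(u,v,pts(f,R,t,np.array([v]),np.array([u])))
for u,v in ((170,246),(240,123)): pass
f,R,t=cam("side")
for u,v in [(238,120),(130,258),(360,60),(345,243)]: print(u,v,pts(f,R,t,np.array([v]),np.array([u])))
E
```

```text
red 251 [379.9 237.6] [ 0.5276 -0.1284  0.252 ] depth med [ 0.529  -0.1287  0.2523] zrange [0.2469 0.2595]
yellow 263 [357.1 233.1] [ 0.5387 -0.0761  0.252 ] depth med [ 0.5392 -0.0759  0.252 ] zrange [0.2472 0.2594]
blue 240 [311.  224.2] [0.5606 0.0296 0.252 ] depth med [0.5613 0.0296 0.2516] zrange [0.2473 0.2596]
white 583 [349.7 209.2] [ 0.5944 -0.0602  0.252 ] depth med [ 0.5997 -0.0502  0.2349] zrange [0.2314 0.2384]
['blue', 'white', 'yellow', 'red'] [0.09598587 0.05795212 0.05351977]
yaw -11.774545746735019
250 152 [[0.65456901 0.12817993 0.51882477]]
390 155 [[ 0.67951676 -0.13073265  0.40317095]]
460 275 [[ 0.43882635 -0.35273205  0.12235158]]
337 270 [[ 0.45544153 -0.03218926  0.16828371]]
238 120 [[0.63916108 0.14236337 0.50858054]]
130 258 [[0.67428109 0.47104412 0.40090044]]
360 60 [[ 0.80657628 -1.95807248  0.25833476]]
345 243 [[ 0.46535816 -0.0226157   0.16456911]]
```

View pics/c1.png

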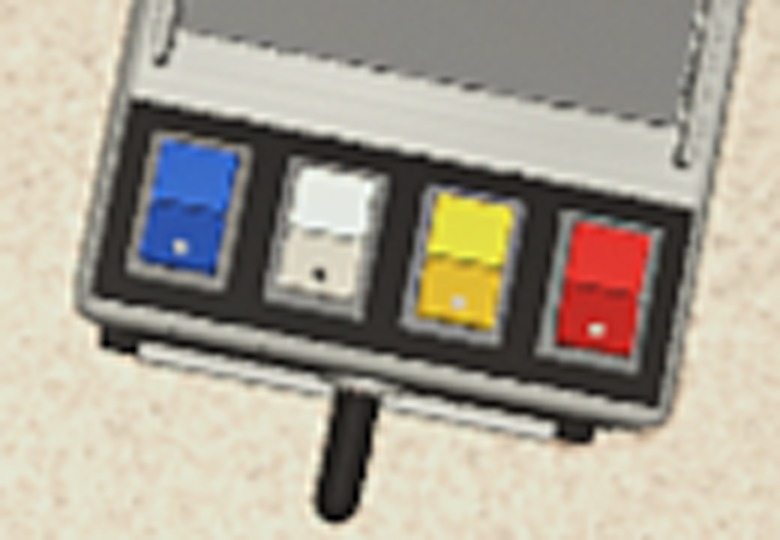

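The crop shows all four rockers clearly. Their front halves are darker, with a dot at each press point: blue dot at full-image pixel (309.5,230.5), white (332.8,235.0), yellow (355.8,239.8) and red (378.8,244.2). The machine's yaw is about -11.8°. First I'll lift, shut the gripper and turn, then travel to above red.

Request:
step_arm:
  moves:
    - [-1,[0,0,-20],0.1]
    - [-1,[0,0,-25],0.12]
    - [-1,[0,0,-25],0.12]
    - [-1,[0,0,-25],0.12]
    - [-1,[0,0,-20],0.1]
    - [-1,[0,0,0],0.054]

```text
clock: 0.8
eef_pos: [0.2483, -0.5748, 0.3536]
eef_rot: [0.994, -0.105, 0.001, 0.002]
contact_force: [-0.1, -0.6, 0.2]
opening: 0.004
grip_force: 0.0
```

```bash
cat > tgt.py <<'E'
from h import *
from scipy.spatial.transform import Rotation as Ro
D={'red':(378.8,244.2),'yellow':(355.8,239.8),'white':(332.8,235),'blue':(309.5,230.5)}
PC={'red':(.5283,-.1285),'yellow':(.539,-.076),'blue':(.561,.0296)}
def rep():
    f,R,t=cam("top"); o=arm.get_obs(); A=Ro.from_quat(o["eef_rot"]).as_matrix(); p=o["eef_pos"]
    print('t',o["clock"],'p',np.round(p,4),'ang',np.degrees(np.arctan2(A[1,0],A[0,0])),'z',np.round(A[:,2],3),o["opening"],np.round(o["contact_force"],1))
    for k,(u,v) in D.items():
        q=pts(f,R,t,np.array([v]),np.array([u]),.257)[0]
        c=np.array([*PC[k],0])+.016*np.array([-.979,.2045,0]) if k in PC else None
        print(k,'dot',np.round(q,4),'fromcentre',c,'tool shift mm',np.round(1000*A.T@(q-p-np.array([0,0,0.025])*-1),1))
rep()
E
python3 tgt.py
```

```text
t 0.85 p [ 0.2482 -0.5743  0.352 ] ang -12.1482322017094 z [ 0.001 -0.002 -1.   ] 0.0022997194840136182 [-0.8 -0.   0.3]
red dot [ 0.5122 -0.1249  0.257 ] fromcentre [ 0.512636 -0.125228  0.      ] tool shift mm [ 163.4 -495.    69.2]
yellow dot [ 0.5229 -0.0724  0.257 ] fromcentre [ 0.523336 -0.072728  0.      ] tool shift mm [ 162.9 -548.6   69.1]
white dot [ 0.5345 -0.02    0.257 ] fromcentre None tool shift mm [ 163.2 -602.3   69. ]
blue dot [0.5455 0.0332 0.257 ] fromcentre [0.545336 0.032872 0.      ] tool shift mm [ 162.7 -656.5   68.9]
```

Request:
step_arm:
  moves:
    - [-1,[10,-30,0],0]
    - [-1,[15,-45,0],0]
    - [-1,[15,-45,0],0]
    - [-1,[15,-45,0],0]
    - [-1,[15,-45,0],0]
    - [-1,[15,-45,0],0]
    - [-1,[15,-45,0],0]
    - [-1,[15,-45,0],0]
    - [-1,[15,-45,0],0]
    - [-1,[15,-45,0],0]
    - [-1,[12,-40,0],0]
    - [-1,[6,-20,0],0]

```text
clock: 2.05
eef_pos: [0.5099, -0.1182, 0.3498]
eef_rot: [0.995, -0.1, -0.0, -0.001]
contact_force: [0.1, -1.5, -0.3]
opening: 0.002
grip_force: 0.0
```

Request:
step_arm:
  moves:
    - [-1,[0,0,20],0]
    - [-1,[0,0,20],0]
    - [-1,[0,0,0],0]
    - [-1,[0,0,0],0]

```text
clock: 2.45
eef_pos: [0.5085, -0.1228, 0.3104]
eef_rot: [0.995, -0.103, -0.001, 0.0]
contact_force: [-0.3, -0.0, 0.4]
opening: -0.007
grip_force: 0.0
```

```bash
python3 tgt.py; python3 - <<'E'
from h import *
f,R,t=cam("side"); cv2.imwrite("pics/s2.png",cv2.resize(f["color"][80:280,200:400],None,fx=3,fy=3))
E
```

```text
t 2.5 p [ 0.509  -0.1228  0.3111] ang -11.808280191037575 z [ 0. -0. -1.] 0.0004538066646898551 [ 0.9 -0.1  0.6]
red dot [ 0.5122 -0.1249  0.257 ] fromcentre [ 0.512636 -0.125228  0.      ] tool shift mm [ 3.6  1.3 29.1]
yellow dot [ 0.5229 -0.0724  0.257 ] fromcentre [ 0.523336 -0.072728  0.      ] tool shift mm [  3.3 -52.2  29.1]
white dot [ 0.5345 -0.02    0.257 ] fromcentre None tool shift mm [   4.  -105.9   29.1]
blue dot [0.5455 0.0332 0.257 ] fromcentre [0.545336 0.032872 0.      ] tool shift mm [   3.8 -160.2   29.1]
```

View pics/s2.png

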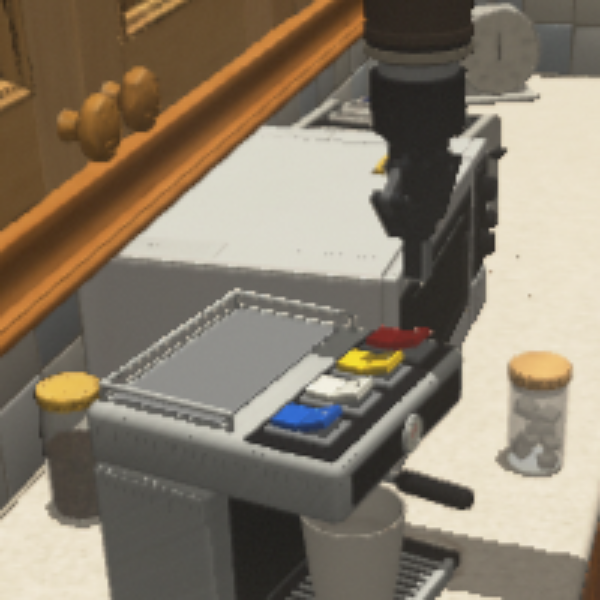

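The side crop shows the shut gripper over the front half of the red rocker, at crop pixel (410,300), clear of the cabinet and the rail. I'll press in small steps.

Request:
step_arm:
  moves:
    - [-1,[2,1,10],0]
    - [-1,[0,0,10],0]
    - [-1,[0,0,5],0]
    - [-1,[0,0,2],0]
    - [-1,[0,0,2],0]
    - [-1,[0,0,2],0]
    - [-1,[0,0,2],0]
    - [-1,[0,0,0],0]

```text
clock: 3.35
eef_pos: [0.5105, -0.124, 0.2773]
eef_rot: [0.995, -0.103, -0.0, 0.0]
contact_force: [-0.0, 0.3, -0.1]
opening: 0.002
grip_force: 0.0
```

Request:
step_arm:
  moves:
    - [-1,[0,0,1],0]
    - [-1,[0,0,1],0]
    - [-1,[0,0,0],0]

```text
clock: 3.65
eef_pos: [0.5105, -0.124, 0.2753]
eef_rot: [0.995, -0.103, -0.0, 0.0]
contact_force: [0.1, 0.4, 0.6]
opening: 0.003
grip_force: 0.0
```

Request:
step_arm:
  moves:
    - [-1,[0,0,1],0]
    - [-1,[0,0,1],0]
    - [-1,[0,0,0],0]

```text
clock: 3.95
eef_pos: [0.5105, -0.124, 0.2732]
eef_rot: [0.995, -0.103, -0.0, -0.0]
contact_force: [-0.4, -0.0, 0.1]
opening: -0.003
grip_force: 0.0
```

Request:
step_arm:
  moves:
    - [-1,[0,0,1],0]
    - [-1,[0,0,1],0]
    - [-1,[0,0,0],0]

```text
clock: 4.25
eef_pos: [0.5105, -0.1241, 0.2713]
eef_rot: [0.995, -0.103, -0.0, 0.0]
contact_force: [0.0, 0.8, -0.4]
opening: -0.002
grip_force: 0.0
```

```bash
python3 - <<'E'
from h import *
f,R,t=cam("side"); cv2.imwrite("pics/s3.png",cv2.resize(f["color"][150:240,260:380],None,fx=6,fy=6,interpolation=cv2.INTER_CUBIC))
E
```

```text
(no output)
```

View pics/s3.png

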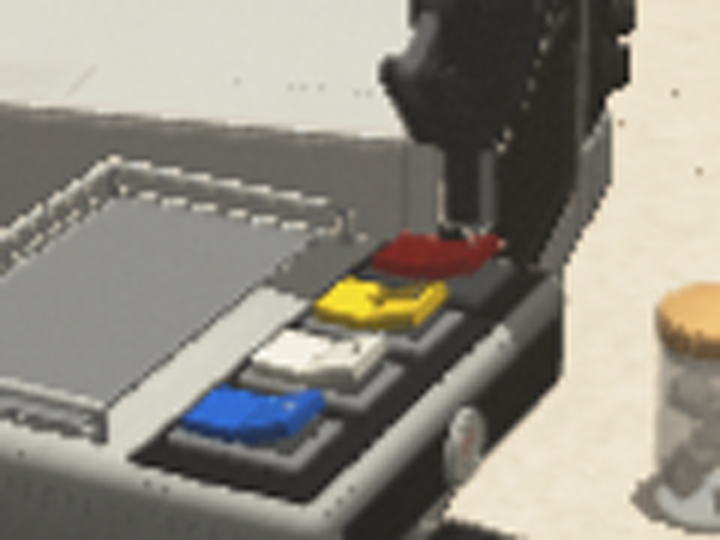

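The tip is seen at crop pixel (468,235), on or just above red's front half. Red still looks unpressed and there is no force yet. I'll check the tip position by depth.

```bash
python3 - <<'E'
from h import *
f,R,t=cam("side")
for u in (334,337,340,342):
    for v in range(176,198,2):
        p=pts(f,R,t,np.array([v]),np.array([u]))[0]; print(u,v,f["color"][v,u],np.round(p,3))
E
```

```text
334 176 [49 55 57] [ 0.515 -0.112  0.301]
334 178 [50 55 57] [ 0.515 -0.11   0.297]
334 180 [49 55 57] [ 0.515 -0.112  0.29 ]
334 182 [50 54 57] [ 0.514 -0.109  0.286]
334 184 [49 54 56] [ 0.516 -0.114  0.278]
334 186 [72 78 81] [ 0.517 -0.117  0.271]
334 188 [55 60 64] [ 0.562 -0.301  0.18 ]
334 190 [ 37  42 106] [ 0.522 -0.139  0.25 ]
334 192 [ 36  41 114] [ 0.517 -0.121  0.253]
334 194 [36 40 94] [ 0.515 -0.112  0.251]
334 196 [54 59 80] [ 0.517 -0.118  0.243]
337 176 [39 43 45] [ 0.507 -0.108  0.304]
337 178 [41 43 46] [ 0.508 -0.113  0.296]
337 180 [40 44 45] [ 0.507 -0.111  0.291]
337 182 [39 43 45] [ 0.507 -0.108  0.287]
337 184 [38 42 44] [ 0.507 -0.11   0.281]
337 186 [39 42 44] [ 0.508 -0.115  0.273]
337 188 [120 133 140] [ 0.508 -0.116  0.267]
337 190 [ 38  42 105] [ 0.512 -0.131  0.255]
337 192 [ 37  42 112] [ 0.508 -0.115  0.257]
337 194 [36 40 90] [ 0.507 -0.109  0.254]
337 196 [73 76 82] [ 0.509 -0.12   0.243]
340 176 [71 76 77] [ 0.5   -0.114  0.302]
340 178 [73 79 80] [ 0.5   -0.114  0.296]
340 180 [73 77 79] [ 0.501 -0.116  0.29 ]
340 182 [73 77 79] [ 0.5   -0.114  0.285]
340 184 [73 77 79] [ 0.5   -0.115  0.28 ]
340 186 [72 78 79] [ 0.5   -0.114  0.275]
340 188 [124 137 144] [ 0.5   -0.116  0.268]
340 190 [ 40  46 119] [ 0.503 -0.126  0.258]
340 192 [ 36  42 102] [ 0.501 -0.121  0.255]
340 194 [70 73 87] [ 0.505 -0.136  0.242]
340 196 [77 79 81] [ 0.502 -0.124  0.242]
342 176 [50 54 56] [ 0.497 -0.124  0.298]
342 178 [52 55 58] [ 0.497 -0.123  0.293]
342 180 [58 61 64] [ 0.497 -0.121  0.288]
342 182 [58 63 65] [ 0.496 -0.12   0.283]
342 184 [57 61 63] [ 0.497 -0.122  0.277]
342 186 [77 83 88] [ 0.498 -0.126  0.27 ]
342 188 [41 45 48] [ 0.559 -0.399  0.136]
342 190 [ 38  43 103] [ 0.499 -0.132  0.256]
342 192 [39 43 70] [ 0.56  -0.403  0.12 ]
342 194 [76 79 79] [ 0.499 -0.135  0.243]
342 196 [77 80 80] [ 0.497 -0.123  0.243]
```

By depth, the tip bottom is at z≈0.265, so it is shorter than stated. It still has about 8 mm to go, and xy is good. Continuing down.

Request:
step_arm:
  moves:
    - [-1,[2,0,2],0]
    - [-1,[0,0,2],0]
    - [-1,[0,0,2],0]
    - [-1,[0,0,0],0]

```text
clock: 4.75
eef_pos: [0.5123, -0.1244, 0.265]
eef_rot: [0.995, -0.103, -0.0, 0.0]
contact_force: [-0.1, 1.5, 0.3]
opening: 0.004
grip_force: 0.0
```

Request:
step_arm:
  moves:
    - [-1,[0,0,1],0]
    - [-1,[0,0,1],0]
    - [-1,[0,0,1],0]
    - [-1,[0,0,0],0]

```text
clock: 5.15
eef_pos: [0.5122, -0.1244, 0.2624]
eef_rot: [0.995, -0.103, -0.0, 0.0]
contact_force: [-2.5, -0.3, 1.7]
opening: 0.0
grip_force: 1.0
```

Contact. Pressing on to the stop.

Request:
step_arm:
  moves:
    - [-1,[0,0,1],0]
    - [-1,[0,0,1],0]
    - [-1,[0,0,1],0]
    - [-1,[0,0,1],0]
    - [-1,[0,0,0],0]

```text
clock: 5.65
eef_pos: [0.5125, -0.1245, 0.2582]
eef_rot: [0.995, -0.103, -0.0, 0.0]
contact_force: [-0.5, -0.0, 1.2]
opening: -0.0
grip_force: 0.5
```

Request:
step_arm:
  moves:
    - [-1,[0,0,1],0]
    - [-1,[0,0,1],0]
    - [-1,[0,0,0],0]

```text
clock: 5.95
eef_pos: [0.5124, -0.1244, 0.2562]
eef_rot: [0.995, -0.103, -0.0, 0.0]
contact_force: [-0.3, -0.4, 0.4]
opening: -0.002
grip_force: 0.4
```

Request:
step_arm:
  moves:
    - [-1,[0,0,1],0]
    - [-1,[0,0,1],0]
    - [-1,[0,0,0],0]

```text
clock: 6.25
eef_pos: [0.5124, -0.1244, 0.2546]
eef_rot: [0.995, -0.103, -0.0, 0.0]
contact_force: [-2.6, 1.2, 6.9]
opening: -0.003
grip_force: 2.7
```

Request:
step_arm:
  moves:
    - [-1,[0,0,1],0]
    - [-1,[0,0,0.5],0]
    - [-1,[0,0,0],0]

```text
clock: 6.55
eef_pos: [0.5124, -0.1244, 0.2544]
eef_rot: [0.995, -0.103, 0.0, 0.0]
contact_force: [-8.2, 1.4, 17.3]
opening: 0.002
grip_force: 8.7
```

Request:
step_arm:
  moves:
    - [-1,[0,0,-10],0]
    - [-1,[0,0,-20],0]
    - [-1,[0,0,0],0]
    - [-1,[0,0,0],0]

```text
clock: 6.95
eef_pos: [0.5128, -0.1245, 0.283]
eef_rot: [0.995, -0.103, 0.001, 0.0]
contact_force: [0.4, -0.6, -1.5]
opening: -0.002
grip_force: 0.0
```

```bash
python3 tgt.py; python3 - <<'E'
from h import *
f,R,t=cam("side"); cv2.imwrite("pics/s4.png",cv2.resize(f["color"][150:240,260:380],None,fx=6,fy=6,interpolation=cv2.INTER_CUBIC))
E
```

```text
t 7.0 p [ 0.5124 -0.1244  0.2825] ang -11.816602175752951 z [-0. -0. -1.] 0.0033402118850959714 [-0.3  0.3 -0.4]
red dot [ 0.5122 -0.1249  0.257 ] fromcentre [ 0.512636 -0.125228  0.      ] tool shift mm [-0.1  0.4  0.5]
yellow dot [ 0.5229 -0.0724  0.257 ] fromcentre [ 0.523336 -0.072728  0.      ] tool shift mm [ -0.4 -53.1   0.5]
white dot [ 0.5345 -0.02    0.257 ] fromcentre None tool shift mm [   0.3 -106.8    0.5]
blue dot [0.5455 0.0332 0.257 ] fromcentre [0.545336 0.032872 0.      ] tool shift mm [ 1.00e-01 -1.61e+02  5.00e-01]
```

View pics/s4.png

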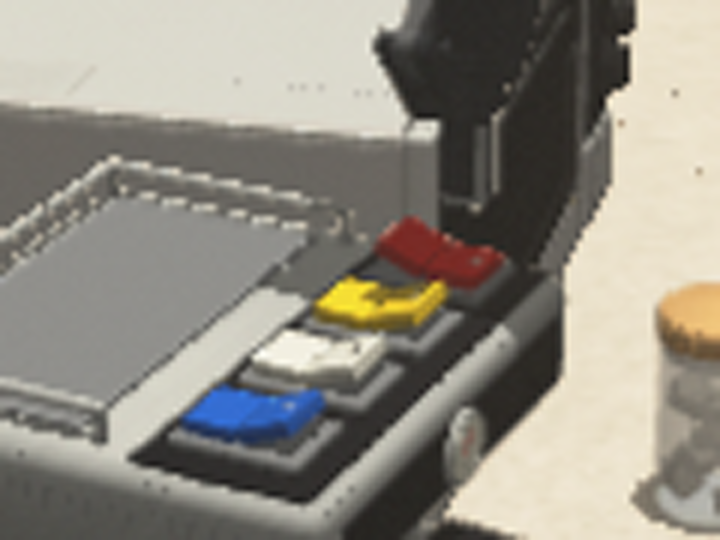

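The red rocker is fully on: its front is level at (470,265) and its rear is raised at (405,230). The others are unchanged. Now yellow.

Request:
step_arm:
  moves:
    - [-1,[0,-23,-3],0]
    - [-1,[0,-30,0],0]
    - [-1,[0,0,0],0]
    - [-1,[0,0,10],0]
    - [-1,[0,0,8],0]
    - [-1,[0,0,3],0]
    - [-1,[0,0,2],0]
    - [-1,[0,0,2],0]
    - [-1,[0,0,2],0]
    - [-1,[0,0,0],0]

```text
clock: 8.05
eef_pos: [0.5235, -0.0728, 0.2589]
eef_rot: [0.995, -0.103, 0.0, 0.0]
contact_force: [-0.1, -0.2, 0.4]
opening: 0.002
grip_force: 0.1
```

Request:
step_arm:
  moves:
    - [-1,[0,0,1],0]
    - [-1,[0,0,1],0]
    - [-1,[0,0,1],0]
    - [-1,[0,0,0],0]

```text
clock: 8.45
eef_pos: [0.5233, -0.0725, 0.2558]
eef_rot: [0.995, -0.103, -0.0, 0.0]
contact_force: [-1.3, 0.1, 0.8]
opening: -0.004
grip_force: 0.4
```

Request:
step_arm:
  moves:
    - [-1,[0,0,1],0]
    - [-1,[0,0,1],0]
    - [-1,[0,0,0.5],0]
    - [-1,[0,0,0],0]

```text
clock: 8.85
eef_pos: [0.5233, -0.0725, 0.2545]
eef_rot: [0.995, -0.103, 0.0, 0.0]
contact_force: [-6.2, 0.4, 13.9]
opening: 0.005
grip_force: 6.6
```

Request:
step_arm:
  moves:
    - [-1,[0,0,0.5],0]
    - [-1,[0,0,0],0]

```text
clock: 9.05
eef_pos: [0.5234, -0.0725, 0.2545]
eef_rot: [0.995, -0.103, 0.001, 0.0]
contact_force: [-8.2, 1.1, 15.9]
opening: 0.002
grip_force: 8.6
```

At the same stop height with 16 N. Lifting, crossing white high, then to blue (y −108).

Request:
step_arm:
  moves:
    - [-1,[0,0,-15],0]
    - [-1,[0,0,-25],0]
    - [-1,[0,-28,0],0]
    - [-1,[0,-40,0],0]
    - [-1,[0,-40,0],0]
    - [-1,[0,0,0],0]
    - [-1,[0,0,0],0]

```text
clock: 9.75
eef_pos: [0.5456, 0.0342, 0.2926]
eef_rot: [0.995, -0.102, -0.0, -0.0]
contact_force: [-0.7, -0.4, 1.0]
opening: 0.001
grip_force: 0.0
```

```bash
python3 tgt.py; python3 - <<'E'
from h import *
f,R,t=cam("side"); cv2.imwrite("pics/s5.png",cv2.resize(f["color"][150:240,260:380],None,fx=6,fy=6,interpolation=cv2.INTER_CUBIC))
E
```

```text
t 9.8 p [0.5455 0.0328 0.2926] ang -11.804281844459966 z [-0. -0. -1.] -0.0004069074330938332 [ 0.5 -0.4  0.6]
red dot [ 0.5122 -0.1249  0.257 ] fromcentre [ 0.512636 -0.125228  0.      ] tool shift mm [ -0.3 161.1  10.7]
yellow dot [ 0.5229 -0.0724  0.257 ] fromcentre [ 0.523336 -0.072728  0.      ] tool shift mm [ -0.6 107.6  10.7]
white dot [ 0.5345 -0.02    0.257 ] fromcentre None tool shift mm [ 0.1 53.9 10.6]
blue dot [0.5455 0.0332 0.257 ] fromcentre [0.545336 0.032872 0.      ] tool shift mm [-0.1 -0.4 10.6]
```

View pics/s5.png

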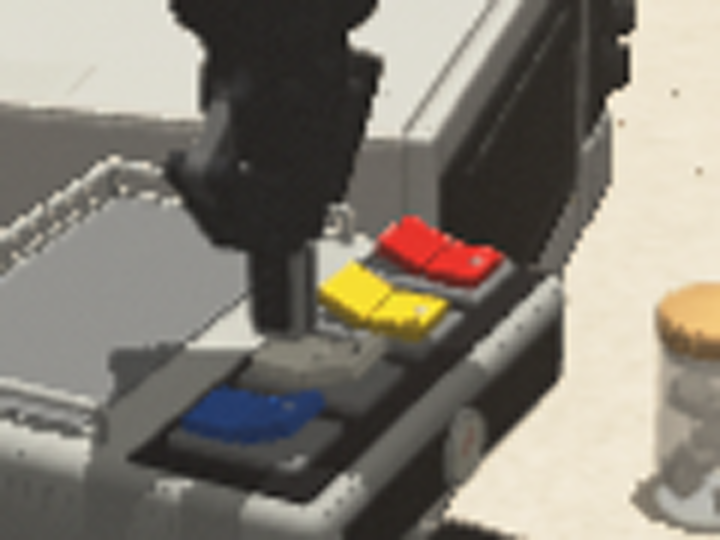

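Red (440,250) and yellow (385,300) are both fully on. White is still off, and the tool is above blue's front half. Pressing blue.

Request:
step_arm:
  moves:
    - [-1,[0,0,15],0]
    - [-1,[0,0,10],0]
    - [-1,[0,0,4],0]
    - [-1,[0,0,2],0]
    - [-1,[0,0,2],0]
    - [-1,[0,0,2],0]
    - [-1,[0,0,1],0]
    - [-1,[0,0,1],0]
    - [-1,[0,0,1],0]
    - [-1,[0,0,1],0]
    - [-1,[0,0,0],0]

```text
clock: 10.95
eef_pos: [0.5454, 0.0333, 0.2546]
eef_rot: [0.995, -0.103, 0.0, -0.0]
contact_force: [-3.8, -0.5, 9.1]
opening: 0.0
grip_force: 4.4
```

Request:
step_arm:
  moves:
    - [-1,[0,0,0.5],0]
    - [-1,[0,0,0.5],0]
    - [-1,[0,0,0],0]

```text
clock: 11.25
eef_pos: [0.5455, 0.0333, 0.2545]
eef_rot: [0.995, -0.103, 0.001, -0.0]
contact_force: [-8.1, -2.0, 16.3]
opening: 0.001
grip_force: 8.2
```

Request:
step_arm:
  moves:
    - [-1,[0,0,-15],0]
    - [-1,[0,0,-30],0]
    - [-1,[0,0,-20],0]
    - [-1,[-30,0,0],0]
    - [-1,[-30,0,0],0]
    - [-1,[0,0,0],0]
    - [-1,[0,0,0],0]

```text
clock: 11.95
eef_pos: [0.4869, 0.0455, 0.3182]
eef_rot: [0.995, -0.103, 0.001, 0.0]
contact_force: [-0.2, 1.1, -0.9]
opening: -0.004
grip_force: 0.0
```

```bash
python3 - <<'E'
from h import *
f,R,t=cam("side"); cv2.imwrite("pics/s6.png",cv2.resize(f["color"][100:420,200:420],None,fx=2.4,fy=1.8,interpolation=cv2.INTER_CUBIC))
E
```

```text
(no output)
```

View pics/s6.png

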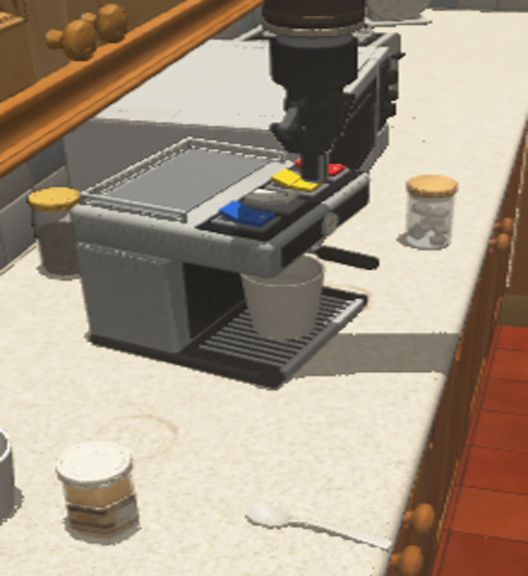

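The picture shows blue on at (245,212), with its rear raised. The arm is clear of everything, and the mug, jar and spoon are where they were. Handing in.

```bash
python3 -c "
from rig import arm
print(arm.job_done())"
```

```text
the job is handed in; nothing more can be done
None
```

I pressed red, yellow and blue in that order, each to its firm stop at about 16 N. White stayed off, the mug, jar and spoon look unmoved, and the job was handed in at about 12 s; no verdict came back.

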